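# Lock the T-nut into the board holder's rail

## Robot

A 6-joint arm with a two-finger parallel gripper is mounted at the origin on the work surface. World frame = base frame: x ahead of the robot, y to its left, z up, the work surface at z = 0. Lengths are in m, angles in rad, forces in N, time in s.
With the tool pointing down it reaches from about 0.3 to 0.775 m from the base axis. Payload 14.6 kg.
Tool frame: the origin (TCP) lies on the mounting face of the last link; the fingertips stand 199 mm ahead of it and the grasp point (between the pads) lies 180 mm ahead of it; z points along the fingers, y is the direction in which the jaws open and shut (so a half turn about z gives the same grasp; the last joint's range is limited). The gripper opens to 94 mm and grips with 3 to 60 N. Pads are 16 mm wide; open, the fingers measure 119 mm over their backs; the gripper's body (75 mm by 177 mm) begins 78 mm behind the grasp point.
Start: joints at [1.036, 0.3, 1.521, -0, 1.321, -0.067], TCP at [0.248, 0.491, 0.405] pointing down, gripper open.
Joint ranges: [-3.03, 3.03], [-0.79, 2.21], [0.23, 2.52], [-1.04, 4.18], [0, 3.07], [-2.55, 2.55]. Speed limits (rad/s): [2.22, 2.22, 2.57, 3.14, 3.14, 3.14].

## Interface

Orientations are given as [roll, pitch, yaw] about the fixed x, y, z axes, in that order (R = Rz(yaw) Ry(pitch) Rx(roll)).
In Python, from station import sensors, vision, job gives the robot as it stands. The module is installed in compiled form; this text tells all that it offers.
- The arm moves only by the tool arm_command, never from a script. Its argument "plan" is one flat list of numbers, 5 for each row, row after row: the closure, from -1 (fully open) to 1 (shut), so that 0 is half open, then the shift along the world's x, y, z scaled (see below), then the turn about the world's z scaled (see below). A call has 1 to 20 rows; each row is the pose to reach, as a shift and turn from the pose commanded when the call began; what a row does not reach only later rows make up. The controller multiplies each number of a shift by 400 mm and each number of a turn by 120 degrees. A row lasts 1/10 s, in which the tool goes at most 50 mm and 8.59 degrees, less where a joint would pass 70% of its speed; a pose out of reach is approached as far as the arm can. A call with a number of a shift or a turn outside -1 to 1 is refused whole. A call with a gripper value outside its range is refused whole. The fingers move at their own pace and stop on an object; "newtons" is the grip in N (left out, the last holds). Time passes only in rows, so rows that repeat a pose let the fingers close. It gives the time, the measured TCP pose, the force and the opening at its end, in the units of the state.
- sensors.get_obs(): the state, without advancing time (a new reading comes with each control period).
- vision.camera(name): name is "side" or "top" or "wrist"; returns the picture (400x640x3 uint8, blue, green, red); there is no depth.
- vision.camera_params(name): a dict with "intrinsics" (3x3 intrinsics, pixels), "rvec" (rotation vector, rad) and "tvec" (3), from world to camera coordinates, as OpenCV has them. Camera axes: x right, y down, z forward; pixel columns grow to the right and rows downward; lengths in m; the calibration is good to about 2 mm. The wrist camera is an equidistant fisheye: a pixel r from the principal point sees the ray r / f radians off the axis. A picture is of the moment at which its call begins: read the wrist's pose just before it. camera_params takes no time and is no camera call; for the wrist camera it gives the pose at the moment of the call.
- job.hand_in(): hands the job in, once; it reports no verdict.
Trained networks look in the newest picture that a camera, given by its name, has taken for a name from the list of things; names that differ only in an ending like _2 or _b are one class to them, and where a whole thing is asked for, a point or a joint stands for the part that bears it (a point fixed in the world has none). Each returns a list of dicts, best first, with "confidence" (0 to 1); they miss things now and then, are a little off and sometimes report something else, mostly with a low value. They report only what shows in the picture. A call takes as long as a camera call. They do not tell look-alikes from the thing itself.
- vision.search_frame(name, camera): "at" ([row, column] in pixels, amid what is visible of it).
- vision.silhouettes(name, camera): "mask" (400x640 bool, what is visible of it) and "at" ([row, column] in pixels, amid what is visible of it).
- vision.pinpoint(name, camera): "at" ([row, column] in pixels: a listed point, or the origin of a listed thing).
The state is a dict: "time_s": time; "qpos": joint angles; "joint_vel": joint speeds; "tau": joint torques, N m; "ee_pos": TCP position; "eef_rot": TCP orientation; "force": force on the tool from outside, world axes, zero at the start; "moment": the same for the moment, N m; "grip_width": finger opening in m.
Only numpy, scipy, OpenCV 4.12 (cv2) and the standard library are available. Lean on these libraries where they do the work, as an engineer would, in place of code of your own. Each camera call takes 0.05 s, during which the arm holds its last target.

## Task

Take the steel T-nut with the flat wing grip out of its cradle, drop its foot into the middle of the open slot of the circuit-board holder's rail until its flange sits on the rail, and give it a quarter turn so that the wing stands square across the slot and the nut is locked in. Let go of it there, upright and fully down, and leave the post with the round knob in its cradle.

Things in the scene. Friction and masses are not known exactly. Their poses are not given: they have to be found in the camera images.
- t_nut: Steel T-nut, 66 mm tall, about 0.14 kg, upright. Origin: centre of the foot's underside; z up, x along the foot. Foot 52 (x) by 14 mm, z 0-10 mm; stem 18 mm thick, z 10-20; round flange 44 mm wide, z 20-26; on top a flat wing grip, 40 mm long (x, in line with the foot), 12 mm thick (y), z 26-66 mm: pinch its thickness. Either end of the foot may lead; turn it either way.
- cradle_a: Fixed black cradle of the T-nut, 70 (x) by 56 mm, 26 mm high: two ribs along x, 26 mm apart, ends open. Origin: centre of its underside. The nut's flange rests on the ribs, its foot hangs between them along x, the nut's origin 6 mm above the bench. Lift the nut straight up by 25 mm or more to clear it.
- slot_mid (a point): Middle of the open slot at the top face (29 mm high) of a fixed aluminium rail, 250 by 70 mm; x along the slot, y across. Slot 92 mm long, 26 mm wide (32 at the top); lips 7 mm thick, under them a hollow 58 mm wide, floor 24 mm below the top face. The foot turns freely in it. Flange on the rail: nut's origin 20 mm below this point. Blue jaw, 85 mm high, 102-122 mm off on the -x side.
- knob_post: Bystander, to be left alone: a steel post of like size, 66 mm tall, with the same 44 mm flange but a round 36 mm knob on top and a round 22 mm foot, upright in a second cradle of the same kind, at least 100 mm from the T-nut. Origin: centre of its underside, 6 mm above the bench.
Not all that is in view belongs to the job. What is shaped like the t_nut but turquoise is not meant.

How it is judged:
On the way, in this order (a step that is already met when the one before it is completed fails the run):
1. the T-nut's foot is dropped into the middle of the slot, lying along it, the flange on the rail (z of t_nut in the frame of slot_mid below -0.014 m and horizontal distance between t_nut and slot_mid below 0.03 m and angle between the x axis of t_nut and the x axis of slot_mid, either way round below 0.5 rad), for 0.1 s.
2. the T-nut is turned across the slot, below the lips (z of t_nut in the frame of slot_mid below -0.014 m and horizontal distance between t_nut and slot_mid below 0.03 m and angle between the x axis of t_nut and the y axis of slot_mid, either way round below 0.35 rad), for 0.1 s.
At the end, for the whole second after the job is handed in: T-nut released at rest in the slot: flange on the rail (4 mm), within 30 mm of the slot's middle, foot across the slot within 20 degrees, upright within 10 degrees; the round-knob post in its cradle, within 20 mm of its start and upright within 15 degrees (z of t_nut in the frame of slot_mid below -0.016 m and horizontal distance between t_nut and slot_mid below 0.03 m and angle between the x axis of t_nut and the y axis of slot_mid, either way round below 0.35 rad and angle between t_nut's own z axis and vertical below 0.17 rad and linear speed of t_nut below 0.02 m/s and distance of knob_post from where it was at the start of the episode below 0.02 m and angle between knob_post's own z axis and vertical below 0.26 rad); the robot touches nothing.
It fails at once if the post with the round knob is taken out of its cradle or knocked over (distance of knob_post from where it was at the start of the episode above 0.03 m or angle between knob_post's own z axis and vertical above 0.5 rad).
It also fails if it takes over 48 s, if anything falls off the work surface, if the arm or the gripper's body presses on something with over 40 N, if the wrist force passes 120 N, or if a joint passes its speed limit or range.

## Working session

There is one attempt and no reset: what is moved stays moved. The work goes in short steps, Python scripts to look and compute and a tool call to move; the robot and the scene stay as the last step left them, time stands still between calls to the robot, and variables do not carry over. Pictures are saved under pics/ and viewed, and the job is handed in when it is done.

Besides the shell and the picture viewer there is one more tool, called after "Call:" in YAML: its name, and indented under it one key for each argument. arm_command: Moves the arm, as the interface text tells. Its arguments: {"type":"object","properties":{"plan":{"type":"array"},"newtons":{"type":"number"}},"required":["plan"]}

```bash
mkdir -p pics; python3 - <<'E'
from station import sensors, vision
import cv2
o=sensors.get_obs(); print(o)
for n in ("side","top","wrist"):
    im=vision.camera(n); cv2.imwrite(f"pics/{n}0.png",im)
    p=vision.camera_params(n); print(n,p)
    for t in ("t_nut","cradle_a","slot_mid","knob_post"):
        try: print(t,[(round(d["confidence"],2),[round(float(x),1) for x in d["at"]]) for d in vision.pinpoint(t,n)])
        except Exception as e: print(t,e)
E
```

```text
{'time_s': 0.0, 'qpos': array([ 1.03641310e+00,  3.00453156e-01,  1.52157570e+00, -3.43657020e-06,
        1.32068781e+00, -6.66126988e-02]), 'joint_vel': array([ 0.00114271,  0.00149625, -0.00065077, -0.00146241, -0.000864  ,
       -0.00055527]), 'tau': array([-5.38113436e-04, -5.31809449e+01, -3.52719498e+01,  7.06688385e-02,
        2.44615262e-02, -1.13250030e-04]), 'ee_pos': array([0.24798533, 0.49088282, 0.40409832]), 'eef_rot': array([-3.14047091e+00, -7.14970348e-05,  2.67382294e+00]), 'force': array([0.59902415, 0.08128855, 0.1350727 ]), 'moment': array([-0.06878076, -0.02425649, -0.01956904]), 'grip_width': 0.09394347144839739}
side {'intrinsics': array([[519.81278674,   0.        , 314.86282653],
       [  0.        , 519.81278674, 202.56526409],
       [  0.        ,   0.        ,   1.        ]]), 'rvec': array([ 2.06884166, -0.7932484 ,  0.42833777]), 'tvec': array([-0.3621901 ,  0.269797  ,  0.58282045])}
t_nut [(0.93, [209.7, 242.3]), (0.8, [209.7, 304.0])]
cradle_a [(0.97, [211.7, 237.3])]
slot_mid [(0.88, [253.3, 412.6])]
knob_post [(0.75, [164.2, 273.2])]
top {'int
[... 157 characters left out ...]
   ]]), 'rvec': array([ 2.1686412 , -2.14818425,  0.15003979]), 'tvec': array([0.06176955, 0.53760225, 0.69217235])}
t_nut [(0.92, [195.7, 303.3]), (0.71, [245.3, 251.3]), (0.63, [164.5, 200.1])]
cradle_a [(0.85, [249.1, 248.9])]
slot_mid [(0.73, [175.8, 442.5]), (0.55, [243.9, 250.7])]
knob_post [(0.85, [161.1, 203.4])]
wrist {'intrinsics': array([[309.70691629,   0.        , 320.32964138],
       [  0.        , 309.70691629, 200.98482602],
       [  0.        ,   0.        ,   1.        ]]), 'rvec': array([-2.4671274 , -1.51544885, -0.21385914]), 'tvec': array([-0.54966703, -0.02836469,  0.39302453])}
t_nut [(0.65, [367.9, 220.2])]
cradle_a [(0.57, [360.9, 222.6])]
slot_mid []
knob_post []
```

View pics/side0.png

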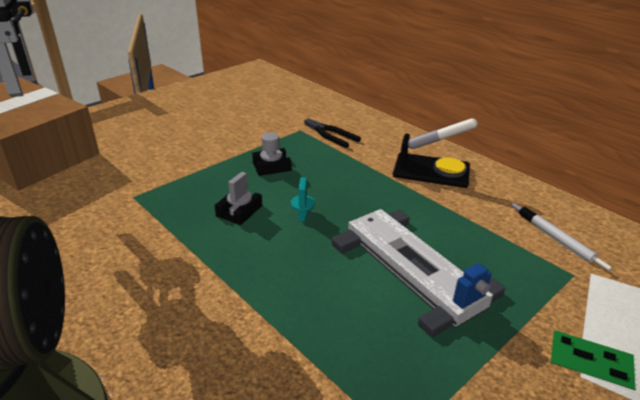

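View pics/top0.png

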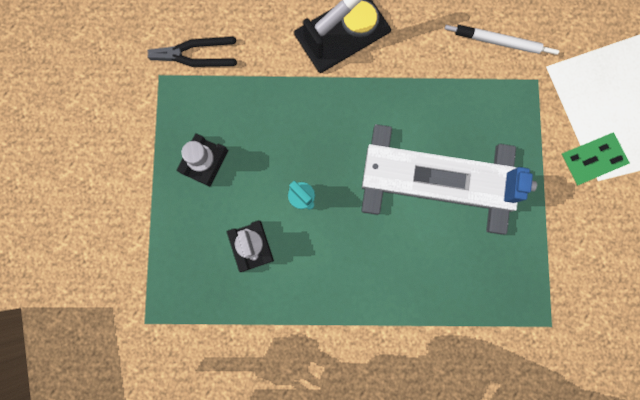

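View pics/wrist0.png

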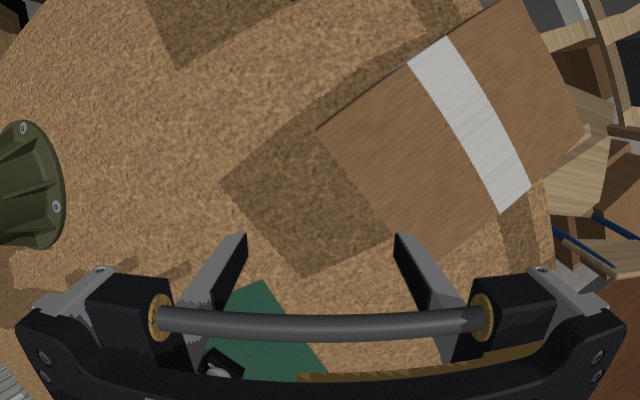

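```bash
python3 - <<'E'
import cv2
im=cv2.imread("pics/top0.png"); cv2.imwrite("pics/top0z.png",cv2.resize(im[120:310,150:350],None,fx=3,fy=3,interpolation=cv2.INTER_CUBIC))
im=cv2.imread("pics/side0.png"); cv2.imwrite("pics/side0z.png",cv2.resize(im[110:270,190:350],None,fx=3.6,fy=3.6,interpolation=cv2.INTER_CUBIC))
E
```

```text
(no output)
```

View pics/top0z.png

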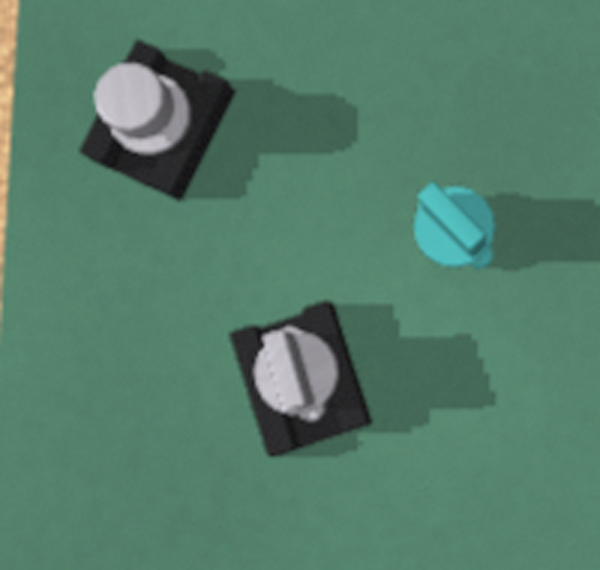

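View pics/side0z.png

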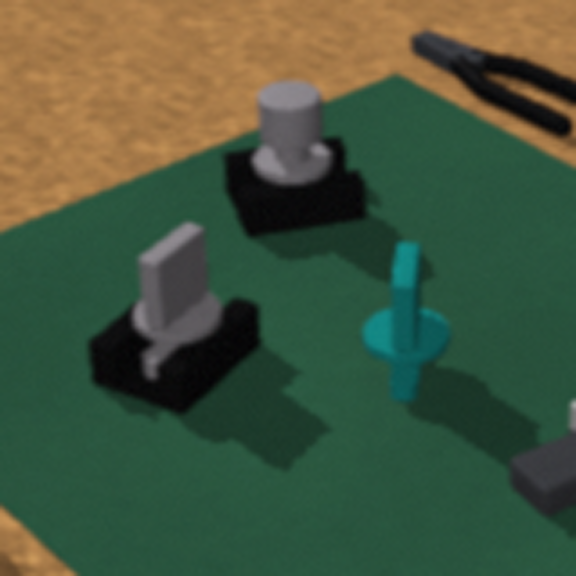

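Candidates by top-view pixel (row, col):
- (245, 251): grey flat-wing nut in a cradle.
- (195, 303): turquoise look-alike.
- (157, 200): grey round knob post.

The grey one at (245, 251) is the T-nut. It has a flat wing, its foot hangs between the ribs, and it isn't turquoise. The enlarged crops confirm this.

```bash
cat > h.py <<'E'
import numpy as np, cv2
def ray(p,uv):
    K,rv,t=p["intrinsics"],p["rvec"],p["tvec"]
    R=cv2.Rodrigues(rv)[0]; d=R.T@np.linalg.inv(K)@np.array([uv[0],uv[1],1.]); return -R.T@t,d
def onz(p,uv,z):
    c,d=ray(p,uv); return c+d*(z-c[2])/d[2]
def tri(ps,uvs):
    A=0;b=0
    for p,uv in zip(ps,uvs):
        c,d=ray(p,uv); d=d/np.linalg.norm(d); M=np.eye(3)-np.outer(d,d); A=A+M; b=b+M@c
    return np.linalg.solve(A,b)
def proj(p,X): return cv2.projectPoints(np.array(X,float).reshape(-1,3),p["rvec"],p["tvec"],p["intrinsics"],None)[0][:,0]
E
python3 - <<'E'
from station import vision
import cv2,numpy as np
from h import *
S=vision.camera_params("side");T=vision.camera_params("top")
print("cams",ray(S,(0,0))[0],ray(T,(0,0))[0])
print("nut",tri([S,T],[(242.3,209.7),(251.3,245.3)]))
print("slot",tri([S,T],[(412.6,253.3),(442.5,175.8)]))
print("knob",tri([S,T],[(273.2,164.2),(203.4,161.1)]))
c=[onz(T,(150+u/3,120+v/3),.026)[:2] for u,v in [(232,332),(330,302),(370,422),(270,455)]]
print("cradle",c,np.mean(c,0), [np.linalg.norm(c[i]-c[(i+1)%4]) for i in range(4)])
for i,j in ((0,3),(1,2)):
    d=c[j]-c[i];print(np.arctan2(d[1],d[0]))
im=cv2.imread("pics/top0.png"); cv2.imwrite("pics/rt.png",cv2.resize(im[120:240,355:545],None,fx=4,fy=4,interpolation=cv2.INTER_CUBIC))
im=cv2.imread("pics/side0.png"); cv2.imwrite("pics/rs.png",cv2.resize(im[200:330,330:510],None,fx=4,fy=4,interpolation=cv2.INTER_CUBIC))
E
```

```text
cams [ 0.04598583 -0.47733596  0.56007808] [0.4428611  0.07293306 0.75530724]
nut [0.46888868 0.17868968 0.00203947]
slot [ 0.57924771 -0.12889787  0.0329818 ]
knob [0.60845502 0.26263321 0.00583596]
cradle [array([0.48854148, 0.21613604]), array([0.50510701, 0.16429798]), array([0.44155633, 0.14145981]), array([0.42381981, 0.19381355])] [0.46475616 0.17892684] [np.float64(0.05442059680772768), np.float64(0.06752977740043271), np.float64(0.05527656083361547), np.float64(0.06846304084201098)]
-2.809468737548201
-2.7965955306169725
```

View pics/rt.png

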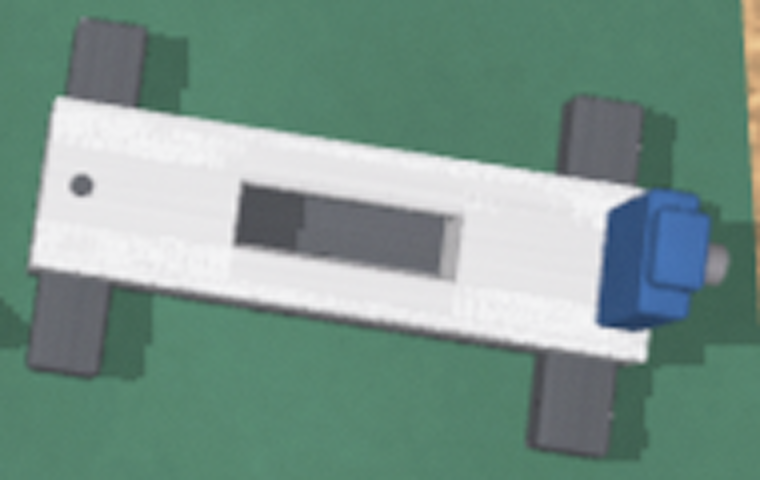

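View pics/rs.png

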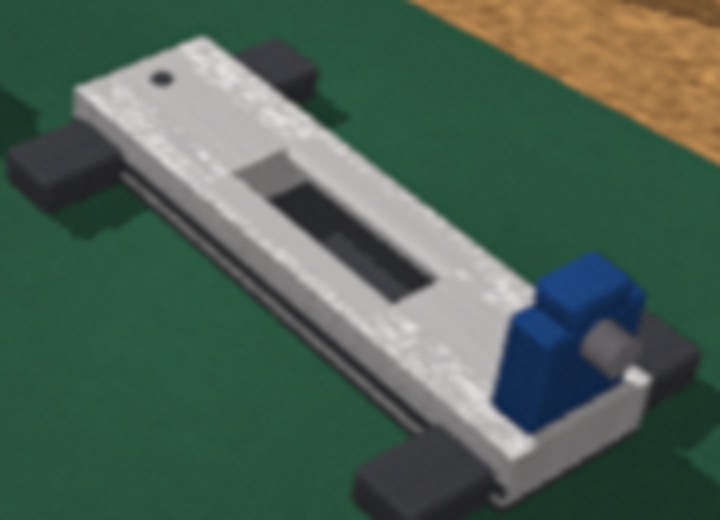

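```bash
python3 - <<'E'
from station import vision
import cv2,numpy as np
from h import *
S=vision.camera_params("side");T=vision.camera_params("top")
def rep(n,c):
    c=np.array(c)[:,:2];print(n,c.mean(0).round(4),[np.linalg.norm(c[i]-c[(i+1)%4]).round(4) for i in range(4)],[round(float(np.degrees(np.arctan2(*(c[(i+1)%4]-c[i])[::-1]))),1) for i in range(4)])
rep("slotT",[onz(T,(355+(u-1.5)/4,120+(v-1.5)/4),.029) for u,v in [(241,182),(462,215),(454,281),(234,245)]])
rep("slotS",[onz(S,(330+(u-1.5)/4,200+(v-1.5)/4),.029) for u,v in [(290,150),(437,278),(393,302),(235,173)]])
for z,a,b in ((.029,(57,97),(29,268)),):
    A,B=[onz(T,(355+(u-1.5)/4,120+(v-1.5)/4),z) for u,v in (a,b)];print("railend",(A+B)/2,np.linalg.norm(A-B))
im=cv2.imread("pics/top0.png"); cv2.imwrite("pics/nt.png",cv2.resize(im[210:285,215:285],None,fx=8,fy=8,interpolation=cv2.INTER_CUBIC))
im=cv2.imread("pics/side0.png"); cv2.imwrite("pics/ns.png",cv2.resize(im[165:230,205:275],None,fx=8,fy=8,interpolation=cv2.INTER_CUBIC))
E
```

```text
slotT [ 0.5785 -0.1293] [np.float64(0.0909), np.float64(0.0276), np.float64(0.0902), np.float64(0.0263)] [-98.0, 171.3, 81.2, -7.2]
slotS [ 0.5792 -0.1301] [np.float64(0.0885), np.float64(0.0233), np.float64(0.0899), np.float64(0.0285)] [-101.7, 172.8, 81.7, -10.4]
railend [ 0.59731347 -0.0053128   0.029     ] 0.07210155018955339
```

View pics/nt.png

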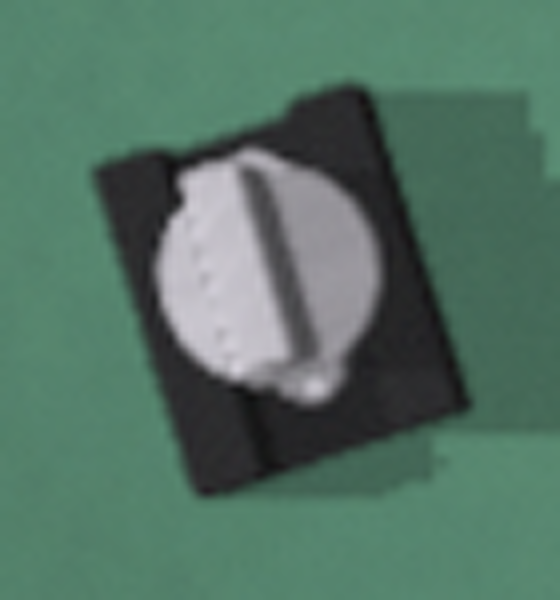

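View pics/ns.png

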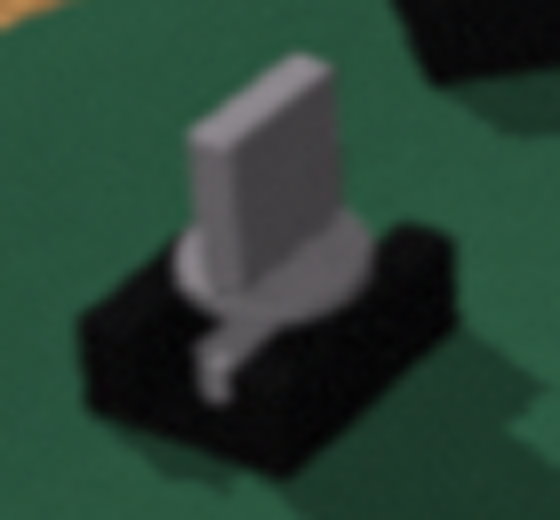

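```bash
python3 - <<'E'
from station import vision
import cv2,numpy as np
from h import *
S=vision.camera_params("side");T=vision.camera_params("top")
def rep(n,c):
    c=np.array(c)[:,:2];print(n,c.mean(0).round(4),[np.linalg.norm(c[i]-c[(i+1)%4]).round(4) for i in range(4)],[round(float(np.degrees(np.arctan2(*(c[(i+1)%4]-c[i])[::-1]))),1) for i in range(4)])
f=3.5
rep("T",[onz(T,(215+(u-f)/8,210+(v-f)/8),.072) for u,v in [(183,185),(243,168),(295,360),(235,370)]])
rep("S",[onz(S,(205+(u-f)/8,165+(v-f)/8),.072) for u,v in [(190,135),(300,55),(332,68),(225,150)]])
# overlay model
def model(x,y,th):
    R=np.array([[np.cos(th),-np.sin(th)],[np.sin(th),np.cos(th)]])
    out=[]
    for z in(.032,.072):
        q=np.array([[20,6],[20,-6],[-20,-6],[-20,6]])/1000@R.T+[x,y]; out.append(np.c_[q,[z]*4])
    a=np.linspace(0,6.28,24);out.append(np.c_[x+.022*np.cos(a),y+.022*np.sin(a),a*0+.032])
    q=np.array([[35,28],[35,-28],[-35,-28],[-35,28]])/1000@R.T+[x,y]; out.append(np.c_[q,[.026]*4])
    return out
for n,P,im,(ou,ov) in (("nt",T,cv2.imread("pics/nt.png"),(215,210)),("ns",S,cv2.imread("pics/ns.png"),(205,165))):
    for q in model(.4655,.179,np.radians(19.5)):
        pp=((proj(P,q)-[ou,ov])*8+f).astype(int)
        cv2.polylines(im,[pp],True,(0,0,255),1)
    cv2.imwrite(f"pics/{n}_o.png",im)
E
python3 -c "
import cv2,numpy as np
a=cv2.imread('pics/nt_o.png')[:520];b=cv2.imread('pics/ns_o.png');cv2.imwrite('pics/o1.png',cv2.resize(np.hstack([a,b]),(800,371)))"
```

```text
T [0.4669 0.1809] [np.float64(0.0116), np.float64(0.0373), np.float64(0.0113), np.float64(0.036)] [-73.5, -163.2, 100.0, 17.4]
S [0.4686 0.1793] [np.float64(0.0388), np.float64(0.0094), np.float64(0.0389), np.float64(0.0101)] [16.8, -77.0, -162.1, 102.8]
```

View pics/o1.png

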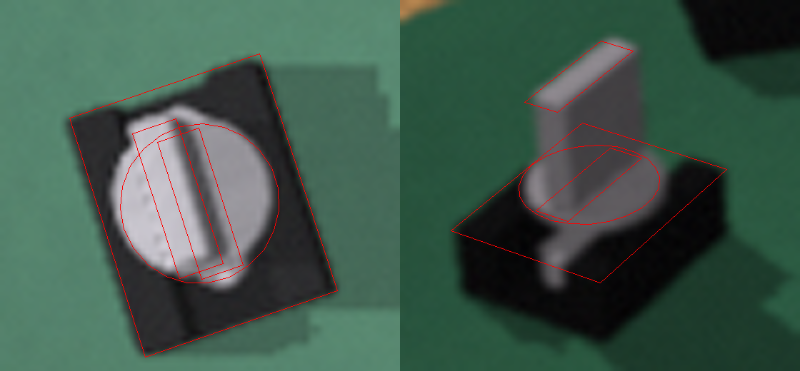

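The wing top corners put the T-nut at about (0.468, 0.180) with yaw about 17.5°. The slot middle is at about (0.579, -0.1295), with its axis at about 81.5°. I'll move above the nut and check.

Call:
arm_command:
  plan: [-0.2, 0.55, -0.777, -0.185, 0.369, -0.2, 0.55, -0.777, -0.185, 0.369, -0.2, 0.55, -0.777, -0.185, 0.369, -0.2, 0.55, -0.777, -0.185, 0.369, -0.2, 0.55, -0.777, -0.185, 0.369, -0.2, 0.55, -0.777, -0.185, 0.369, -0.2, 0.55, -0.777, -0.185, 0.369, -0.2, 0.55, -0.777, -0.185, 0.369, -0.2, 0.55, -0.777, -0.185, 0.369, -0.2, 0.55, -0.777, -0.185, 0.369, -0.2, 0.55, -0.777, -0.185, 0.369, -0.2, 0.55, -0.777, -0.185, 0.369, -0.2, 0.55, -0.777, -0.185, 0.369, -0.2, 0.55, -0.777, -0.185, 0.369]
  newtons: 30

```text
time_s: 2.15
ee_pos: [0.4676, 0.1809, 0.3309]
eef_rot: [-3.142, 0.0, -2.835]
force: [-0.6, -0.8, -1.5]
grip_width: 0.0563
```

```bash
cat >> h.py <<'E'
from scipy.spatial.transform import Rotation as Ro
def fproj(p,X):
    R=cv2.Rodrigues(p["rvec"])[0]; c=np.array(X,float).reshape(-1,3)@R.T+p["tvec"]
    rr=np.linalg.norm(c[:,:2],axis=1); th=np.arctan2(rr,c[:,2]); K=p["intrinsics"]
    return c[:,:2]/rr[:,None]*(th*K[0,0])[:,None]+[K[0,2],K[1,2]]
def fonz(p,uv,z):
    K=p["intrinsics"];R=cv2.Rodrigues(p["rvec"])[0]; d=np.array(uv,float)-[K[0,2],K[1,2]]; r=np.linalg.norm(d); th=r/K[0,0]
    v=R.T@np.array([*(d/r*np.sin(th)),np.cos(th)]); c=-R.T@p["tvec"]; return c+v*(z-c[2])/v[2]
def st(o):
    print("t",round(o["time_s"],2),"pos",o["ee_pos"].round(4),"rpy",np.degrees(o["eef_rot"]).round(2),"F",o["force"].round(1),"w",round(o["grip_width"],4))
E
python3 - <<'E'
from station import sensors,vision
from h import *
st(sensors.get_obs()); p=vision.camera_params("wrist"); im=vision.camera("wrist"); cv2.imwrite("pics/w1.png",im)
np.savez("w1.npz",**p)
a=fproj(p,[[.4678,.18,.072]]);print(a)
E
```

```text
t 2.15 pos [0.4676 0.1809 0.3309] rpy [-1.8000e+02  2.0000e-02 -1.6245e+02] F [-0.6 -0.8 -1.5] w 0.0563
[[319.5476642 214.6611187]]
```

View pics/w1.png

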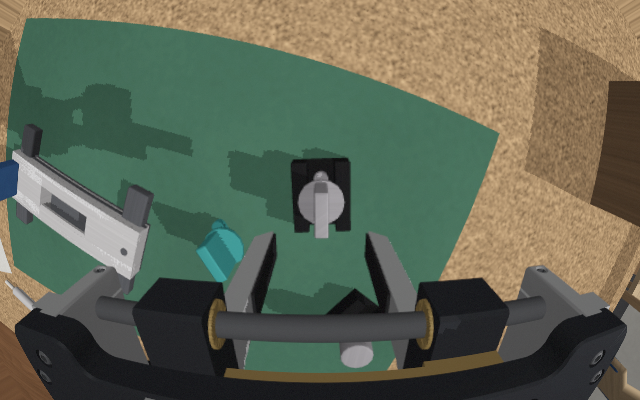

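```bash
python3 - <<'E'
from h import *
p=dict(np.load("w1.npz")); im=cv2.imread("pics/w1.png")
z=cv2.resize(im[150:245,280:362],None,fx=6,fy=6,interpolation=cv2.INTER_CUBIC); z2=z.copy()
def rect(x,y,th,a,b,h):
    R=np.array([[np.cos(th),-np.sin(th)],[np.sin(th),np.cos(th)]])
    return np.c_[np.array([[a,b],[a,-b],[-a,-b],[-a,b]])@R.T+[x,y],[h]*4]
for x,y,t,c in ((.4678,.18,17.5,(0,0,255)),):
    t=np.radians(t)
    for q in (rect(x,y,t,.02,.006,.072),rect(x,y,t,.02,.006,.032),rect(x,y,t,.035,.028,.026)):
        cv2.polylines(z2,[((fproj(p,q)-[280,150])*6+2.5).astype(int)],True,c,1)
cv2.imwrite("pics/w1z.png",cv2.resize(np.hstack([z,z2]),(800,463)))
E
```

```text
(no output)
```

View pics/w1z.png

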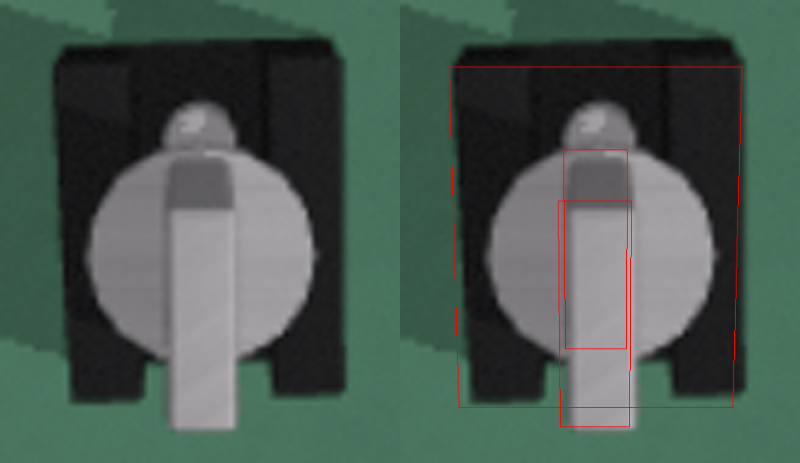

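The wing lines up with the jaws, to within about 1 mm and 1°. I'll go down and grip.

Call:
arm_command:
  plan: [-0.2, 0, 0, -0.1, 0, -0.2, 0, 0, -0.18, 0, -0.2, 0, 0, -0.235, 0, -0.2, 0, 0, -0.235, 0, -0.2, 0, 0, -0.235, 0, 1, 0, 0, -0.235, 0, 1, 0, 0, -0.235, 0, 1, 0, 0, -0.235, 0, 1, 0, 0, -0.235, 0, 1, 0, 0, -0.235, 0, 1, 0, 0, -0.235, 0, 1, 0, 0, -0.235, 0, 1, 0, 0, -0.235, 0]
  newtons: 40

```text
time_s: 3.5
ee_pos: [0.468, 0.1801, 0.2367]
eef_rot: [3.142, 0.0, -2.837]
force: [0.0, 1.5, 1.7]
grip_width: 0.0114
```

Call:
arm_command:
  plan: [1, 0, 0, 0.06, 0, 1, 0, 0, 0.14, 0, 1, 0, 0, 0.22, 0, 1, 0, 0, 0.26, 0, 1, 0, 0, 0.26, 0, 1, 0, 0, 0.26, 0]

```text
time_s: 4.1
ee_pos: [0.4678, 0.18, 0.3398]
eef_rot: [-3.142, -0.001, -2.837]
force: [0.1, 0.0, -2.1]
grip_width: 0.0114
```

```bash
python3 - <<'E'
from station import sensors,vision
from h import *
st(sensors.get_obs()); p=vision.camera_params("wrist"); im=vision.camera("wrist"); cv2.imwrite("pics/w2.png",im); cv2.imwrite("pics/s2.png",vision.camera("side"))
E
```

```text
t 4.1 pos [0.4678 0.18   0.3398] rpy [-1.8000e+02 -5.0000e-02 -1.6252e+02] F [ 0.1  0.  -2.1] w 0.0114
```

View pics/w2.png

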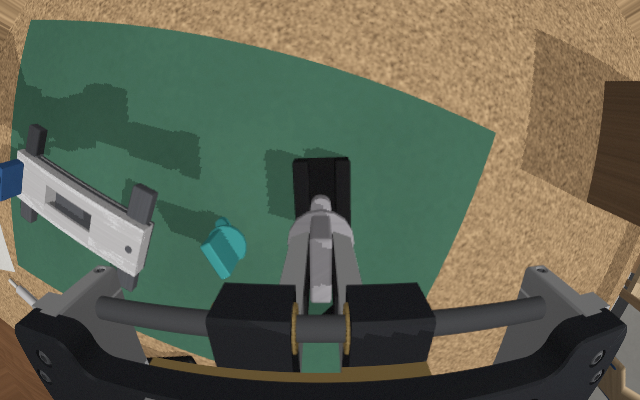

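View pics/s2.png

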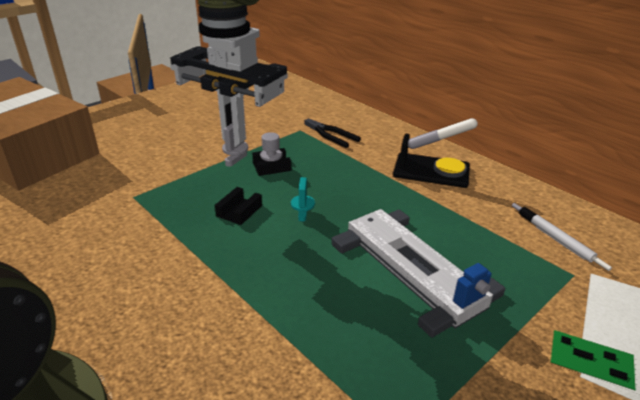

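The nut is held and its cradle is empty. Next I'll carry it over the slot and turn it by -116° so it lies along the slot.

Call:
arm_command:
  plan: [1, 0.278, -0.774, 0, -0.967, 1, 0.278, -0.774, 0, -0.967, 1, 0.278, -0.774, 0, -0.967, 1, 0.278, -0.774, 0, -0.967, 1, 0.278, -0.774, 0, -0.967, 1, 0.278, -0.774, 0, -0.967, 1, 0.278, -0.774, 0, -0.967, 1, 0.278, -0.774, 0, -0.967, 1, 0.278, -0.774, 0, -0.967, 1, 0.278, -0.774, 0, -0.967, 1, 0.278, -0.774, 0, -0.967, 1, 0.278, -0.774, 0, -0.967, 1, 0.278, -0.774, 0, -0.967, 1, 0.278, -0.774, 0, -0.967, 1, 0.278, -0.774, 0, -0.967, 1, 0.278, -0.774, 0, -0.967, 1, 0.278, -0.774, 0, -0.967, 1, 0.278, -0.774, 0, -0.967]

```text
time_s: 6.0
ee_pos: [0.5792, -0.1295, 0.3404]
eef_rot: [-3.141, -0.0, 1.423]
force: [-0.3, -0.4, -1.7]
grip_width: 0.0118
```

```bash
python3 - <<'E'
from station import sensors,vision
from h import *
st(sensors.get_obs()); p=vision.camera_params("wrist"); im=vision.camera("wrist"); np.savez("w3.npz",**p); cv2.imwrite("pics/w3.png",im); cv2.imwrite("pics/s3.png",vision.camera("side"));cv2.imwrite("pics/t3.png",vision.camera("top"))
E
```

```text
t 6.0 pos [ 0.5792 -0.1295  0.3404] rpy [-179.98   -0.     81.51] F [-0.3 -0.4 -1.7] w 0.0118
```

View pics/w3.png

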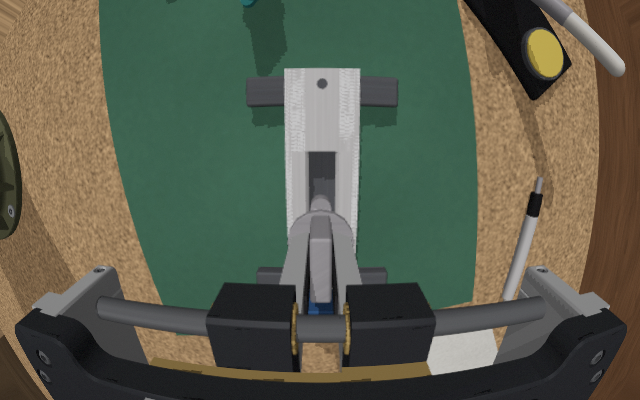

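View pics/s3.png

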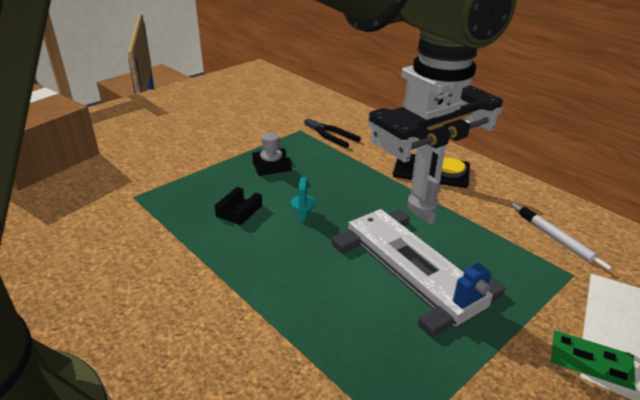

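```bash
python3 - <<'E'
from h import *
p=dict(np.load("w3.npz")); im=cv2.imread("pics/w3.png")
z=cv2.resize(im[60:220,270:375],None,fx=5,fy=5,interpolation=cv2.INTER_CUBIC)
def rect(x,y,t,a,b,h):
    th=np.radians(t);R=np.array([[np.cos(th),-np.sin(th)],[np.sin(th),np.cos(th)]])
    return np.c_[np.array([[a,b],[a,-b],[-a,-b],[-a,b]])@R.T+[x,y],[h]*4]
z2=z.copy()
for q in (rect(.579,-.1295,81.5,.046,.016,.029),rect(.579,-.1295,81.5,.125,.035,.029),rect(.5792,-.1295,81.51,.026,.007,.1095)):
    cv2.polylines(z2,[((fproj(p,q)-[270,60])*5+2).astype(int)],True,(0,0,255),1)
cv2.imwrite("pics/w3z.png",cv2.resize(np.hstack([z,z2]),(786,600)))
E
```

```text
(no output)
```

View pics/w3z.png

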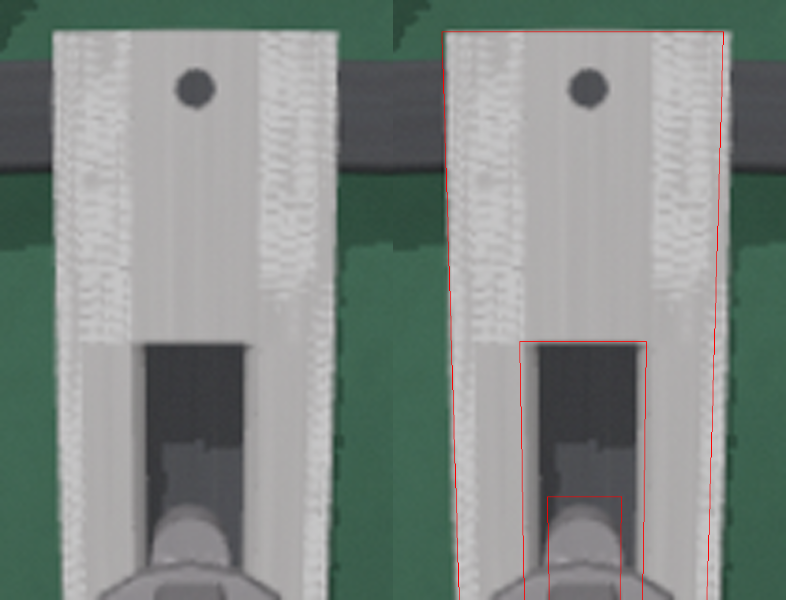

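The foot lines up with the slot; the rail reads about 1 mm further towards +x. I'll lower it with that correction.

Call:
arm_command:
  plan: [1, 0.0025, 0, -0.08, 0, 1, 0.0025, 0, -0.14, 0, 1, 0.0025, 0, -0.17, 0, 1, 0.0025, 0, -0.19, 0, 1, 0.0025, 0, -0.21, 0, 1, 0.0025, 0, -0.225, 0, 1, 0.0025, 0, -0.235, 0, 1, 0.0025, 0, -0.242, 0, 1, 0.0025, 0, -0.248, 0, 1, 0.0025, 0, -0.248, 0, 1, 0.0025, 0, -0.248, 0]

```text
time_s: 7.25
ee_pos: [0.5803, -0.1295, 0.2417]
eef_rot: [3.141, 0.0, 1.421]
force: [0.2, -0.5, -1.3]
grip_width: 0.0119
```

Call:
arm_command:
  plan: [1, 0, 0, -0.003, 0, 1, 0, 0, -0.005, 0, 1, 0, 0, -0.005, 0]

```text
time_s: 7.55
ee_pos: [0.5803, -0.1295, 0.2397]
eef_rot: [3.141, 0.0, 1.421]
force: [-1.6, 0.5, 3.1]
grip_width: 0.0116
```

```bash
python3 - <<'E'
from station import sensors,vision
from h import *
st(sensors.get_obs()); s=vision.camera("side");w=vision.camera("wrist")
cv2.imwrite("pics/s4.png",cv2.resize(s[150:330,330:530],None,fx=3,fy=3,interpolation=cv2.INTER_CUBIC)); cv2.imwrite("pics/w4.png",w)
E
```

```text
t 7.55 pos [ 0.5803 -0.1295  0.2397] rpy [179.98   0.    81.44] F [-1.6  0.5  3.1] w 0.0116
```

View pics/s4.png

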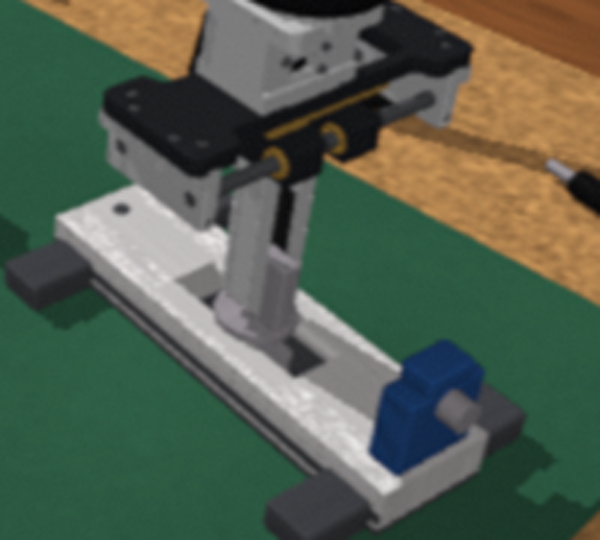

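View pics/w4.png

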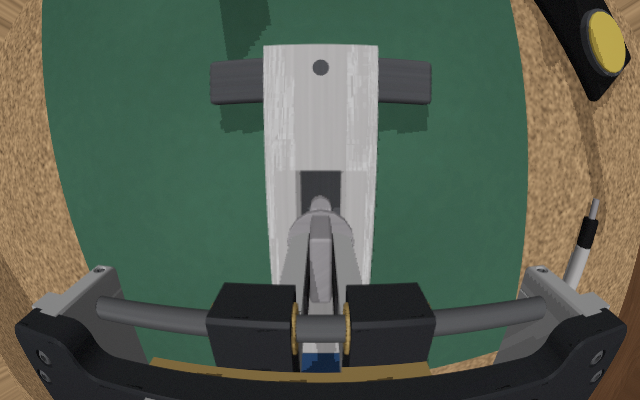

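Contact came at the expected height, so the flange is on the rail with the foot along the slot. Now the quarter turn.

Call:
arm_command:
  plan: [1, 0, 0, 0, 0, 1, 0, 0, 0, 0.06, 1, 0, 0, 0, 0.12, 1, 0, 0, 0, 0.18, 1, 0, 0, 0, 0.24, 1, 0, 0, 0, 0.3, 1, 0, 0, 0, 0.36, 1, 0, 0, 0, 0.42, 1, 0, 0, 0, 0.48, 1, 0, 0, 0, 0.54, 1, 0, 0, 0, 0.6, 1, 0, 0, 0, 0.66, 1, 0, 0, 0, 0.72, 1, 0, 0, 0, 0.75, 1, 0, 0, 0, 0.75, 1, 0, 0, 0, 0.75]

```text
time_s: 9.25
ee_pos: [0.5803, -0.1296, 0.2397]
eef_rot: [-3.141, 0.001, 2.99]
force: [-0.6, -0.3, 4.5]
grip_width: 0.0119
```

```bash
python3 - <<'E'
from station import sensors,vision
from h import *
st(sensors.get_obs()); s=vision.camera("side");w=vision.camera("wrist")
cv2.imwrite("pics/s5.png",cv2.resize(s[150:330,330:530],None,fx=3,fy=3,interpolation=cv2.INTER_CUBIC)); cv2.imwrite("pics/w5.png",w)
E
```

```text
t 9.25 pos [ 0.5803 -0.1296  0.2397] rpy [-1.7999e+02  5.0000e-02  1.7131e+02] F [-0.6 -0.3  4.5] w 0.0119
```

View pics/s5.png

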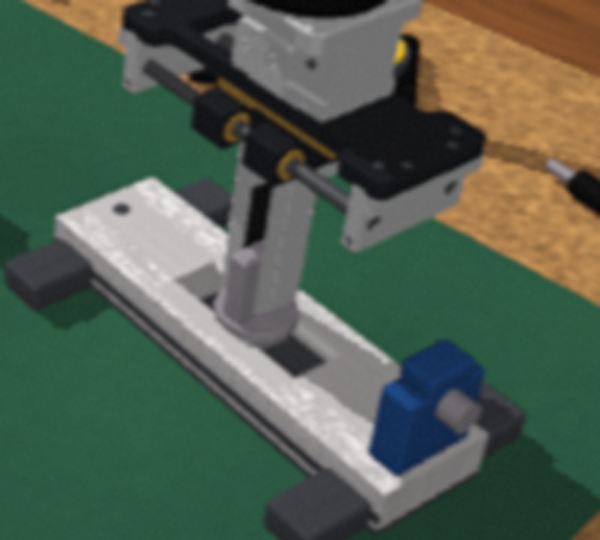

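View pics/w5.png

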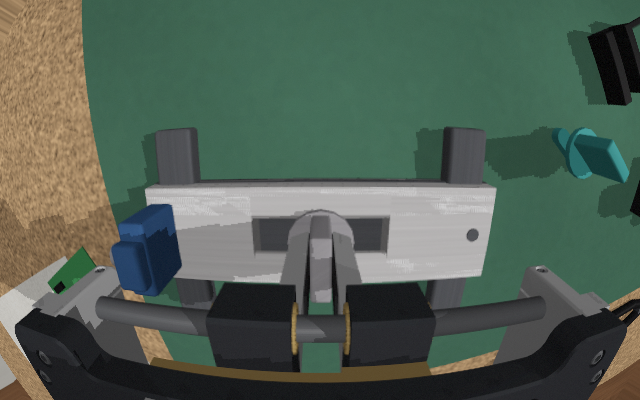

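The wing now stands square across the slot. Release and retreat.

Call:
arm_command:
  plan: [-0.1, 0, 0, 0, 0, -0.1, 0, 0, 0, 0, -0.1, 0, 0, 0, 0, -0.1, 0, 0, 0, 0, -0.1, 0, 0, 0, 0, -0.1, 0, 0, 0, 0, -0.1, 0, 0, 0.03, 0, -0.1, 0, 0, 0.08, 0, -0.1, 0, 0, 0.18, 0, -0.1, 0, 0, 0.3, 0, -0.1, 0, 0, 0.4, 0, -0.1, -0.3, 0.2, 0.4, 0, -0.1, -0.3, 0.2, 0.4, 0, -0.1, -0.3, 0.2, 0.4, 0, -0.1, -0.3, 0.2, 0.4, 0, -0.1, -0.3, 0.2, 0.4, 0]

```text
time_s: 10.95
ee_pos: [0.4599, -0.0492, 0.4008]
eef_rot: [-3.141, 0.002, 2.993]
force: [0.3, -0.3, -0.5]
grip_width: 0.0517
```

```bash
python3 - <<'E'
from station import sensors,vision
from h import *
st(sensors.get_obs()); s=vision.camera("side");t=vision.camera("top")
cv2.imwrite("pics/s6.png",s)
S=vision.camera_params("side");T=vision.camera_params("top")
def rect(x,y,t,a,b,h):
    th=np.radians(t);R=np.array([[np.cos(th),-np.sin(th)],[np.sin(th),np.cos(th)]])
    return np.c_[np.array([[a,b],[a,-b],[-a,-b],[-a,b]])@R.T+[x,y],[h]*4]
out=[]
for im,P,(u,v) in ((s,S,(350,190)),(t,T,(385,120))):
    z=cv2.resize(im[v:v+110,u:u+120],None,fx=5,fy=5,interpolation=cv2.INTER_CUBIC)
    z2=z.copy()
    a=np.linspace(0,6.28,30)
    for q in (rect(.579,-.1295,171.5,.02,.006,.075),np.c_[.579+.022*np.cos(a),-.1295+.022*np.sin(a),a*0+.035],rect(.579,-.1295,81.5,.046,.016,.029)):
        cv2.polylines(z2,[((proj(P,q)-[u,v])*5+2).astype(int)],True,(0,0,255),1)
    out.append(np.hstack([z,z2]))
cv2.imwrite("pics/o6.png",cv2.resize(np.vstack(out),(654,600)))
E
```

```text
t 10.95 pos [ 0.4599 -0.0492  0.4008] rpy [-1.7999e+02  1.3000e-01  1.7148e+02] F [ 0.3 -0.3 -0.5] w 0.0517
```

View pics/s6.png

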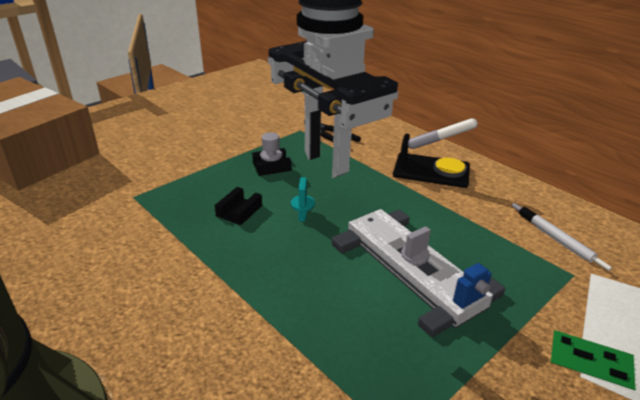

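View pics/o6.png

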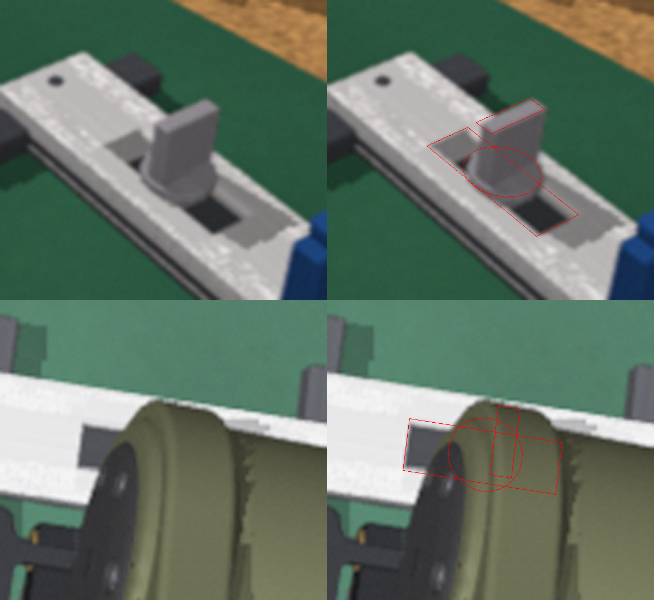

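```bash
python3 - <<'E'
from station import sensors,vision,job
from h import *
st(sensors.get_obs()); print(vision.pinpoint("knob_post","side")[:1]); print(job.hand_in())
E
```

```text
t 11.05 pos [ 0.4608 -0.0499  0.4001] rpy [-1.7999e+02  7.0000e-02  1.7142e+02] F [-0.6  0.4 -0.7] w 0.0514
[{'at': [162.9, 273.8], 'confidence': 0.8}]
the job is handed in; nothing more can be done
None
```

The T-nut is locked across the middle of the rail slot and released, and I handed the job in at about 11 s. I lifted it from its cradle, lowered it along the slot until the wrist force showed contact at the expected height (about 3 N), then turned it 90° and backed off.

**Last checks:**
- **Nut:** in the side view it stands upright with its flange on the rail and the wing square across the slot. The wing and flange sit a few millimetres off my overlay, well inside the 30 mm limit.
- **Knob post:** it is in its cradle. The network finds it at row 163, column 274, within about 1.5 pixels of the start.
- **Arm:** it is clear of everything, with wrist force near zero.
- **Check that failed:** the top camera could not confirm the nut because the arm blocked its view, so the final check rests on the side view alone.

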